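# Pack the pump pistons into the wash pot

### The job

Seven pump pistons are to go through the parts washer standing upright in the round wash pot, one in the middle and six close round it, but two still stand on the table and one in the pot has strayed between two places. Make room by shifting the strayed one along the wall, then lower the two in by their stems, without dropping them, until all seven stand upright on the bottom of the pot. Do not knock any piston over, and leave the other things on the table where they lie.

Things in the scene. Friction and masses are not known exactly. Their poses are not given: they have to be found in the camera images.
- pot: round open wash pot of sheet metal, fixed to the table: inner diameter 126 mm, wall 3, floor 5 thick, rim 45 above the table; below the rim a handle bow sticks out 24 mm at its +x and -x sides. Origin: centre of its underside; z up. Seven 40 mm pistons fit only as one in the middle and six round it, axes about 42 mm from the pot's axis, with 3 mm of play.
- pot_floor (a point): centre of the pot's floor, 5 mm above the pot's origin. A piston standing here has its origin at this height, its body's top 10 mm above the rim and its stem's end 95 mm above the table.
- piston_1: steel pump piston: cylinder 40 mm in diameter, 50 tall, foot chamfered (33 across at the bottom, full from 4 up); on its top, on the axis, a slim round stem 12 in diameter, 40 long, to take it by (whole height 90). 0.2 to 0.33 kg. Origin: centre of its underside; z: up the stem. Seven are alike; 1 to 5 start in the pot, in any of the five places (see piston_2).
- piston_2: piston like piston_1. The five in the pot stand loose: one in the middle, three side by side in the outer ring 60 degrees apart, and the strayed fifth in the rest of the ring, about 90 degrees from one neighbour and 150 from the other: only one more fits until it is shifted about 30 degrees along the wall. Lift it a few mm by the stem to shift it; pushed high up it tips. Origin: centre of underside.
- piston_3: one of seven like pistons (size: see piston_1); starts in the pot, in any of the five places (see piston_2). Origin: centre of its underside; z: up the stem.
- piston_4: one of seven like pistons (size: see piston_1); starts in the pot, in any of the five places (see piston_2). Origin: centre of its underside; z: up the stem.
- piston_5: one of seven like pistons (size: see piston_1); starts in the pot, in any of the five places (see piston_2). Origin: centre of its underside; z: up the stem.
- piston_6: one of seven like pistons (size: see piston_1); starts upright on the table, left or right of the pot. Origin: centre of its underside; z: up the stem.
- piston_7: one of seven like pistons (size: see piston_1); starts upright on the table, left or right of the pot. Origin: centre of its underside; z: up the stem.
- wrench_c: bystander, loose (mm): smallest of three steel combination wrenches lying side by side, 155x30x6, flat on the table. Origin: centre of its underside.
- tape_measure: bystander, loose (mm): yellow tape measure, 36x88x66, on the table. Origin: centre of its underside.
- hammer: bystander, loose (mm): hammer with wooden handle, 303x110x32, lying on the table. Origin: centre of its underside.
- locking_pliers: bystander, loose (mm): steel locking pliers, 216x50x17, lying on the table. Origin: centre of its underside.
- wood_wedge: bystander, loose (mm): wooden wedge, 45x120x35, lying on the table. Origin: centre of its underside.
- ratchet: bystander, loose (mm): ratchet with black handle, 182x34x29, lying on the table. Origin: centre of its underside.
- shackle: bystander, loose (mm): steel shackle, 91x62x18, lying on the table. Origin: centre of its underside.

How it is judged:
At the end, for the whole second after the job is handed in: All seven pistons stand at rest inside the pot: axis within 47 mm of the pot's axis, underside no more than 3 mm above the pot's floor, tilted less than 0.06 rad (horizontal distance between each of piston_1, piston_2, piston_3, piston_4, piston_5, piston_6, piston_7 and pot below 0.047 m and z of each of piston_1, piston_2, piston_3, piston_4, piston_5, piston_6, piston_7 in the frame of pot below 0.008 m and angle between each of piston_1, piston_2, piston_3, piston_4, piston_5, piston_6, piston_7's own z axis and vertical below 0.06 rad and linear speed of each of piston_1, piston_2, piston_3, piston_4, piston_5, piston_6, piston_7 below 0.02 m/s); the robot touches nothing.
It fails at once if a piston is knocked over (angle between any of piston_1, piston_2, piston_3, piston_4, piston_5, piston_6, piston_7's own z axis and vertical above 0.8 rad).
It fails at once if a piston is dropped or thrown (falls freely at more than 0.7 m/s, as after 25 mm of free fall) ((contact force between piston_1 and anything else below 0.01 N and linear speed of piston_1 above 0.7 m/s) or (contact force between piston_2 and anything else below 0.01 N and linear speed of piston_2 above 0.7 m/s) or (contact force between piston_3 and anything else below 0.01 N and linear speed of piston_3 above 0.7 m/s) or (contact force between piston_4 and anything else below 0.01 N and linear speed of piston_4 above 0.7 m/s) or (contact force between piston_5 and anything else below 0.01 N and linear speed of piston_5 above 0.7 m/s) or (contact force between piston_6 and anything else below 0.01 N and linear speed of piston_6 above 0.7 m/s) or (contact force between piston_7 and anything else below 0.01 N and linear speed of piston_7 above 0.7 m/s)).
It fails at once if another loose thing is shifted by more than 40 mm (distance of any of wrench_c, tape_measure, hammer, locking_pliers, wood_wedge, ratchet, shackle from where it was at the start of the episode above 0.04 m).
It also fails if it takes over 67 s, if anything falls off the work surface, if the arm or the gripper's body presses on something with over 40 N, if the wrist force passes 120 N, or if a joint passes its speed limit or range.

### The arm

A 7-joint arm with a two-finger parallel gripper is mounted at the origin on a cart in front of the work surface, level with it; the furniture and walls round the work are solid. World frame = base frame: x ahead of the robot, y to its left, z up, the work surface at z = 0. Lengths are in m, angles in rad, forces in N, time in s.
With the tool pointing down it reaches from about 0.35 to 0.9 m from the base axis. Payload 8.1 kg.
Tool frame: the origin (TCP) lies midway between the tips of the shut fingers; the grasp point (between the pads) lies 19 mm behind it (arm.tcp_to_grasp is the z of the grasp point in the tool frame, in m); z points along the fingers, y is the line along which they close (so a half turn about z gives the same grasp; the last joint's range is limited). The gripper opens to 85 mm and grips with 20 to 120 N. Pads are 22 mm wide; open, the fingers measure 114 mm over their backs; the gripper's body (76 mm by 85 mm) begins 54 mm behind the grasp point. The pads swing forward as they close: fully open they stand 13 mm farther back than shut.
Start: joints at [-1.366, 0.434, 0.025, 1.573, -0.012, 1.134, -0.075], TCP at [0.189, 0.596, 0.231] pointing down, gripper open.
Joint ranges: [-2.62, 2.62], [-0.44, 2.09], [-1.27, 1.32], [0.08, 2.57], [-1.32, 4.46], [0.12, 2], [-2.74, 2.74]. Speed limits (rad/s): [2.22, 2.22, 3.01, 3.01, 3.14, 3.14, 3.14].

### API

Orientations are given as a 3x3 rotation matrix whose columns are the frame's x, y, z axes.
In Python, from rig import arm gives the robot as it stands. The module is installed in compiled form; this text tells all that it offers.
- The arm moves only by the shell command python3 -m crank 'ROWS' [OPENING]. ROWS is JSON, a list of rows, each an object of numbers: "x", "y", "z": the shift along the tool's x, y, z in mm; "ax", "ay", "az": the turn, a rotation vector about the tool's x, y, z in degrees. In form: [{"x": .., "y": .., "z": .., "ax": .., "ay": .., "az": ..}, ...]. A call has 1 to 5 rows; each row shifts and turns the commanded pose from where the row before left it, along the tool's axes as they then stand; what a row does not reach is not made up. A row lasts 1/12 s, in which the tool goes at most 41.7 mm and 7.16 degrees, less where a joint would pass 70% of its speed; a pose out of reach is approached as far as the arm can. A call with a gripper value outside its range is refused whole. OPENING is the opening, from 0 (shut) to 1 (fully open), set as the call begins (- or left out, the last holds). The fingers move at their own pace and stop on an object; the grip force is fixed at half the most. Time passes only in rows, so rows that do not move let the fingers close. It gives the time, the measured TCP pose, the force, the opening and the grip force at its end, in the units of the state.
- arm.state(): the state, without advancing time (a new reading comes with each control period).
- arm.camera(name): name is "side" or "top"; returns the picture (384x512x3 uint8, red, green, blue); there is no depth.
- arm.camera_info(name): a dict with "fov_y" (degrees; the focal length in pixels is half the picture's height over the tangent of half this angle, whatever the lens; pixels are square), "cx", "cy" (the principal point, pixels), "dist" ([k1, k2, p1, p2, k3] as OpenCV has them; the pictures are not rectified), "extrinsics" (4x4, takes a point from camera to world coordinates). Camera axes: x right, y down, z forward; pixel columns grow to the right and rows downward; lengths in m; the calibration is good to about 2 mm. A picture is of the moment at which its call begins. camera_info takes no time and is no camera call.
- arm.sign_off(): hands the job in; it is judged then, once.
The state is a dict: "time": time; "joint_pos": joint angles; "qd": joint speeds; "effort": joint torques, N m; "eef_pos": TCP position; "eef_rot": TCP orientation; "wrist_force": force on the tool from outside, world axes, zero at the start; "ft_torque": the same for the moment, N m; "width": finger opening in m; "grasp_force": force on a finger pad.
Only numpy, scipy, OpenCV 4.12 (cv2) and the standard library are available. Lean on these libraries where they do the work, as an engineer would, in place of code of your own. Each camera call takes 0.05 s, during which the arm holds its last target. There are 200 camera calls.

## Working session

There is one attempt and no reset: what is moved stays moved. The work goes in short steps, Python scripts to look and compute and a shell command to move; the robot and the scene stay as the last step left them, time stands still between calls to the robot, and variables do not carry over. Pictures are saved under pics/ and viewed, at most 10 in all, crops included, and the job is handed in when it is done.

```bash
mkdir -p pics
python3 - <<'E'
from rig import arm
import cv2,numpy as np
s=arm.state();print(s['time'],s['eef_pos'],np.round(s['eef_rot'],3).tolist(),s['width'],arm.tcp_to_grasp)
for n in('side','top'):
    cv2.imwrite(f'pics/{n}0.png',cv2.resize(arm.camera(n)[:,:,::-1],(800,600),interpolation=cv2.INTER_CUBIC))
    i=arm.camera_info(n);print(n,i['fov_y'],i['cx'],i['cy'],i['dist'],np.round(i['extrinsics'],4).tolist())
E
```

```text
0.0 [0.18926229 0.59510318 0.23052655] [[-0.953, 0.303, -0.0], [0.303, 0.953, -0.002], [-0.0, -0.002, -1.0]] 0.08563018712178641 -0.0187
side 56.414941265526174 260.4816203162696 187.61502319567887 [-0.09321741  0.          0.          0.          0.        ] [[-0.8912, -0.2768, 0.3594, -0.0105], [-0.4531, 0.5031, -0.7359, 1.1372], [0.0229, -0.8187, -0.5738, 0.867], [0.0, 0.0, 0.0, 1.0]]
top 53.62238754751579 263.75737157890893 191.57883765517138 [0.00656902 0.         0.         0.         0.        ] [[-0.0347, -0.9759, 0.2155, 0.2503], [-0.9994, 0.0344, -0.0054, 0.0684], [-0.0021, -0.2155, -0.9765, 1.2679], [0.0, 0.0, 0.0, 1.0]]
```

View pics/side0.png

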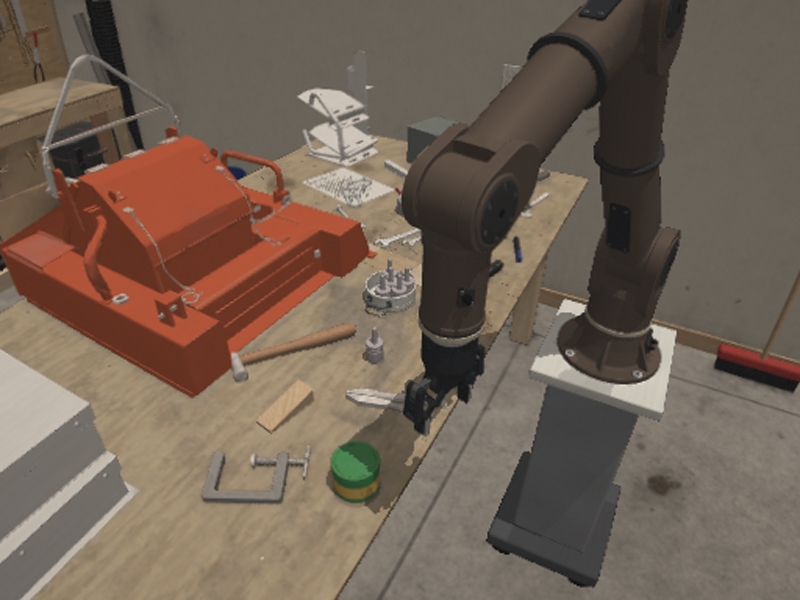

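View pics/top0.png

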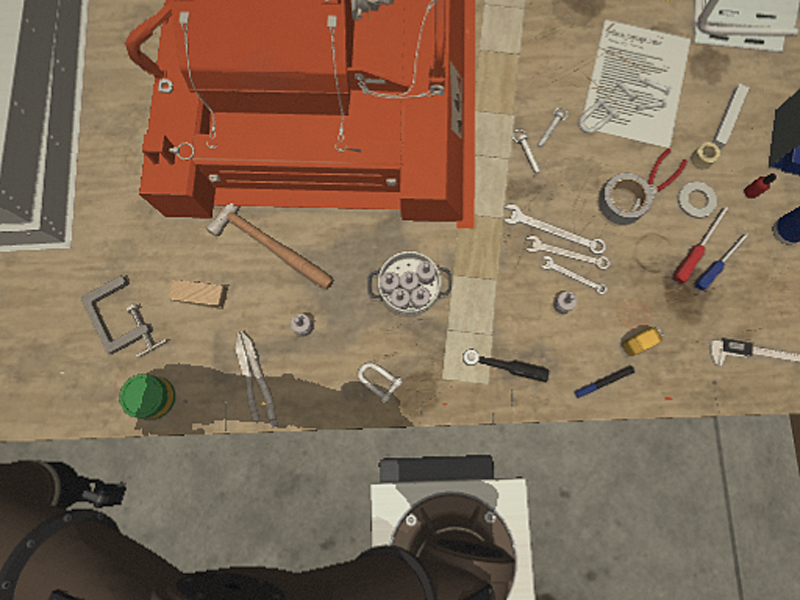

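The side view shows the pot near (390,290), the left piston at (374,345), and the right piston hidden behind the arm. The top view shows the pot at (408,282) with five pistons in it. The table pistons are at (302,323) and (565,301). Next I'll zoom in.

Run:
```python
from rig import arm
import cv2,numpy as np
t=arm.camera('top')[:,:,::-1];s=arm.camera('side')[:,:,::-1]
def crop(im,u,v,w,h,k): 
    c=cv2.resize(im[v:v+h,u:u+w],None,fx=k,fy=k,interpolation=cv2.INTER_CUBIC); return c
A=crop(t,233,156,50,50,8);B=crop(s,225,160,50,50,8)
C=crop(t,180,193,25,25,8);D=crop(t,349,180,25,25,8);E_=crop(s,227,205,25,30,8)[:200]
row=np.hstack([C,D,E_,np.zeros((200,200,3),np.uint8)])
cv2.imwrite('pics/c1.png',np.vstack([np.hstack([A,B]),row]))
```

```text
(no output)
```

View pics/c1.png

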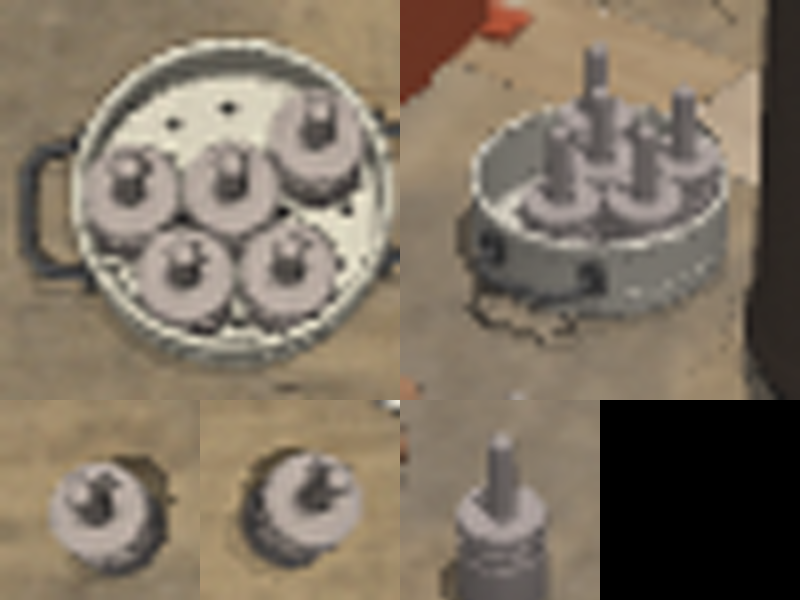

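Crop c1, top view: stem tips are left (132,160), middle (232,160), stray (317,105), lower left (183,245) and lower right (290,242). The rim is centred near (232,200). The side half shows the five tips at (598,48), (603,95), (686,93), (560,130) and (648,132). Table pistons: left, stem tip (82,487) and disc (97,515); right, stem tip (332,478) and disc (315,502).

```bash
cat > h.py <<'E'
from rig import arm
import cv2,numpy as np
def ray(n,u,v):
    i=arm.camera_info(n);f=192/np.tan(np.radians(i['fov_y']/2))
    K=np.array([[f,0,i['cx']],[0,f,i['cy']],[0,0,1]])
    p=cv2.undistortPoints(np.array([[[u,v]]],float),K,np.array(i['dist']))[0,0]
    E=np.array(i['extrinsics']);return E[:3,3],E[:3,:3]@np.array([*p,1])
def plane(n,u,v,z):
    o,d=ray(n,u,v);return o+d*(z-o[2])/d[2]
def tri(a,b):
    (o1,d1),(o2,d2)=ray('top',*a),ray('side',*b)
    s=np.linalg.lstsq(np.c_[d1,-d2],o2-o1,rcond=None)[0]
    p,q=o1+s[0]*d1,o2+s[1]*d2;return (p+q)/2,np.linalg.norm(p-q)
def proj(n,P):
    i=arm.camera_info(n);f=192/np.tan(np.radians(i['fov_y']/2))
    K=np.array([[f,0,i['cx']],[0,f,i['cy']],[0,0,1]]);W=np.linalg.inv(np.array(i['extrinsics']))
    return cv2.projectPoints(np.array(P,float).reshape(-1,1,3),W[:3,:3],W[:3,3],K,np.array(i['dist']))[0][:,0]
E
python3 - <<'E'
from h import *
np.set_printoptions(precision=4,suppress=True)
T=lambda x,y,u,v:(u+(x+.5)/8-.5,v+(y+.5)/8-.5)
t=lambda x,y:T(x,y,233,156); s=lambda x,y:T(x-400,y,225,160)
pot=plane('top',*t(232,200),.045);print('pot',pot)
tips=dict(L=(132,158),M=(232,158),S=(317,103),BL=(183,243),BR=(290,240))
disc=dict(L=(128,190),M=(232,188),S=(316,138),BL=(186,272),BR=(289,270))
sd=np.array([(598,46),(603,90),(686,92),(560,130),(648,130)])
for k in tips:
    a=plane('top',*t(*tips[k]),.095);b=plane('top',*t(*disc[k]),.055)
    best=min(((tri(t(*tips[k]),s(*q)),tuple(q)) for q in sd),key=lambda r:r[0][1]+abs(r[0][0][2]-.095))
    d=(a+b)/2-pot;print(k,a,b,'r',np.hypot(*d[:2])*1e3,'ang',np.degrees(np.arctan2(d[1],d[0])),'tri',best[0],best[1])
for nm,tp,dc in(('left',T(82,487-400,180,193),T(97,515-400,180,193)),('right',T(332-200,478-400,349,180),T(315-200,502-400,349,180))):
    print(nm,plane('top',*tp,.09),plane('top',*dc,.05))
print('left tri',tri(T(82,85,180,193),T(500-400,435-400,227,205)))
E
```

```text
pot [0.5579 0.0676 0.045 ]
L [0.564  0.1069 0.095 ] [0.5611 0.1103 0.055 ] r 41.2562374630089 ang 83.5069960382276 tri (array([0.5637, 0.1069, 0.0964]), np.float64(0.00013972998407214243)) (np.int64(560), np.int64(130))
M [0.5625 0.0671 0.095 ] [0.5604 0.0674 0.055 ] r 3.6487554148558994 ang -5.569222374577579 tri (array([0.5615, 0.067 , 0.0983]), np.float64(0.00039663073120187376)) (np.int64(603), np.int64(90))
S [0.5841 0.0323 0.095 ] [0.5805 0.032  0.055 ] r 43.062854442966064 ang -55.405078508540825 tri (array([0.5829, 0.0324, 0.0991]), np.float64(7.824922234117739e-05)) (np.int64(598), np.int64(46))
BL [0.5284 0.0877 0.095 ] [0.5257 0.0874 0.055 ] r 36.711138329696084 ang 147.1055642183948 tri (array([0.5266, 0.0872, 0.0973]), np.float64(0.002542613072766653)) (np.int64(648), np.int64(130))
BR [0.5281 0.0452 0.095 ] [0.525  0.0453 0.055 ] r 38.4544089481864 ang -144.44311010814167 tri (array([0.5269, 0.0449, 0.0957]), np.float64(0.002114577107038192)) (np.int64(686), np.int64(92))
left [0.4802 0.2963 0.09  ] [0.4762 0.2978 0.05  ]
right [ 0.5063 -0.2599  0.09  ] [ 0.5052 -0.2632  0.05  ]
left tri (array([0.4805, 0.2957, 0.0935]), np.float64(0.00043776582785614535))
```

```bash
cat >> h.py <<'E'
def go(*P):
    s=arm.state();R=np.array(s['eef_rot']);p=np.array(s['eef_pos'])
    print('t %.2f tcp'%s['time'],np.round(p*1e3,1),'yaw %.1f'%np.degrees(np.arctan2(R[1,1],R[0,1])),'tilt',np.round(R[:2,2],4),'w %.1f g %.1f'%(s['width']*1e3,s['grasp_force']),'F',np.round(s['wrist_force'],1))
    for q in P: print(' ->',q,np.round(R.T@(np.array(q)-p)*1e3,1)); p=np.array(q)
E
python3 -m crank '[{"az":6.2},{"az":6.2},{}]' 0.4
python3 -c "
from h import *
go((.5825,.0322,.16),(.5825,.0322,.062))"
```

```text
t 0.20 tcp [189.3 595.3 230.8] yaw 72.4 tilt [-0.0002 -0.0009] w 85.3 g 0.0 F [-0.6 -0.1 -0.1]
 -> (0.5825, 0.0322, 0.16) [-545.3 -417.4   71.3]
 -> (0.5825, 0.0322, 0.062) [ 0.   0.1 98. ]validation failed for argument at $[0]...
```

```bash
python3 -m crank '[{"x":0,"y":0,"z":0,"ax":0,"ay":0,"az":6.2},{"x":0,"y":0,"z":0,"ax":0,"ay":0,"az":6.2},{"x":0,"y":0,"z":0,"ax":0,"ay":0,"az":0}]' 0.4
python3 -c "
from h import *
go((.5825,.0322,.16),(.5825,.0322,.062))"
```

```text
time: 0.45
eef_pos: [0.1893, 0.5955, 0.2311]
eef_rot: [[-0.863, 0.505, -0.0], [0.505, 0.863, -0.0], [-0.0, -0.0, -1.0]]
wrist_force: [0.4, 0.0, 0.8]
width: 0.052
grasp_force: 0.0
t 0.45 tcp [189.3 595.5 231.1] yaw 59.7 tilt [-0.0001 -0.0005] w 52.0 g 0.0 F [0.4 0.  0.8]
 -> (0.5825, 0.0322, 0.16) [-623.8 -287.6   71.3]
 -> (0.5825, 0.0322, 0.062) [ 0.  0. 98.]
```

```bash
python3 -m crank '[{"x":-31.2,"y":-14.4,"z":0,"ax":0,"ay":0,"az":0},{"x":-31.2,"y":-14.4,"z":0,"ax":0,"ay":0,"az":0},{"x":-31.2,"y":-14.4,"z":0,"ax":0,"ay":0,"az":0},{"x":-31.2,"y":-14.4,"z":0,"ax":0,"ay":0,"az":0},{"x":-31.2,"y":-14.4,"z":0,"ax":0,"ay":0,"az":0}]' >/dev/null
python3 -m crank '[{"x":-31.2,"y":-14.4,"z":0,"ax":0,"ay":0,"az":0},{"x":-31.2,"y":-14.4,"z":0,"ax":0,"ay":0,"az":0},{"x":-31.2,"y":-14.4,"z":0,"ax":0,"ay":0,"az":0},{"x":-31.2,"y":-14.4,"z":0,"ax":0,"ay":0,"az":0},{"x":-31.2,"y":-14.4,"z":0,"ax":0,"ay":0,"az":0}]' >/dev/null
python3 -m crank '[{"x":-31.2,"y":-14.4,"z":7,"ax":0,"ay":0,"az":0},{"x":-31.2,"y":-14.4,"z":7,"ax":0,"ay":0,"az":0},{"x":-31.2,"y":-14.4,"z":7,"ax":0,"ay":0,"az":0},{"x":-31.2,"y":-14.4,"z":7,"ax":0,"ay":0,"az":0},{"x":-31.2,"y":-14.4,"z":7,"ax":0,"ay":0,"az":0}]' >/dev/null
python3 -m crank '[{"x":-31.2,"y":-14.4,"z":7,"ax":0,"ay":0,"az":0},{"x":-31.2,"y":-14.4,"z":7,"ax":0,"ay":0,"az":0},{"x":-31.2,"y":-14.4,"z":7,"ax":0,"ay":0,"az":0},{"x":-31.2,"y":-14.4,"z":7,"ax":0,"ay":0,"az":0},{"x":0,"y":0,"z":0,"ax":0,"ay":0,"az":0}]' >/dev/null
python3 -c "
from h import *
go((.5825,.0322,.16),(.5825,.0322,.062))"
```

```text
t 2.12 tcp [568.1  54.3 167.3] yaw 59.7 tilt [ 0.0008 -0.0043] w 34.1 g 0.0 F [ 0.  -1.2 -0.5]
 -> (0.5825, 0.0322, 0.16) [-23.5 -11.8   7.4]
 -> (0.5825, 0.0322, 0.062) [ 0.3  0.3 98. ]
```

```bash
python3 -m crank '[{"x":-12,"y":-6,"z":4,"ax":0,"ay":0,"az":0},{"x":-11,"y":-6,"z":3,"ax":0,"ay":0,"az":0},{"x":0,"y":0,"z":0,"ax":0,"ay":0,"az":0},{"x":0,"y":0,"z":0,"ax":0,"ay":0,"az":0}]' >/dev/null
python3 -c "
from h import *
go((.5825,.0322,.16),(.5825,.0322,.062))
a=arm.camera('top')[150:200,233:283,::-1];b=arm.camera('side')[110:210,190:330,::-1]
r=lambda i,k:cv2.resize(i,None,fx=k,fy=k,interpolation=cv2.INTER_CUBIC)
cv2.imwrite('pics/p2.png',np.hstack([r(a,8)[:400],r(b,4)])[:,:800] if 0 else np.hstack([r(a,5),np.zeros((250,0,3),np.uint8),r(b,2.5)]))
c=arm.camera('side');d=arm.state()
print(proj('side',[d['eef_pos'],[.5825,.0322,.095],[.5825,.0322,.055]]))"
```

```text
t 2.45 tcp [579.4  39.7 161.2] yaw 60.0 tilt [-0.0004 -0.0002] w 34.3 g 0.0 F [-0.4  0.9 -0.3]
 -> (0.5825, 0.0322, 0.16) [-6.4 -4.9  1.2]
 -> (0.5825, 0.0322, 0.062) [-0.  0. 98.]
[[249.15854039 153.18291029]
 [249.40488513 166.17112363]
 [249.35345971 174.3504369 ]]
```

View pics/p2.png

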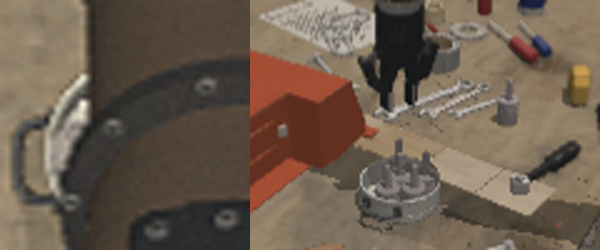

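Top is hidden by the arm. In the side view the gripper is at about (403,108), over the stray's stem at (398,142), and the right piston is visible at (508,85). I'll correct and descend to just above the stem.

```bash
python3 -m crank '[{"x":-6.4,"y":-4.9,"z":10,"ax":0,"ay":0,"az":0},{"x":0,"y":0,"z":20,"ax":0,"ay":0,"az":0},{"x":0,"y":0,"z":20,"ax":0,"ay":0,"az":0},{"x":0,"y":0,"z":0,"ax":0,"ay":0,"az":0},{"x":0,"y":0,"z":0,"ax":0,"ay":0,"az":0}]' >/dev/null
python3 -c "
from h import *
go((.5825,.0322,.11),(.5825,.0322,.062))
im=arm.camera('side')[:,:,::-1]
r=lambda i,k:cv2.resize(i,None,fx=k,fy=k,interpolation=cv2.INTER_CUBIC)
cv2.imwrite('pics/p3.png',np.hstack([r(im[135:195,222:282],8),r(im[130:170,275:315],8)[:480] if 0 else np.vstack([r(im[130:170,275:315],8),np.zeros((160,320,3),np.uint8)])]))
d=np.array(arm.state()['eef_pos'])
print(proj('side',[d,[.5825,.0322,.095],[.5825,.0322,.055],[.506,-.261,.09]]))"
```

```text
t 3.02 tcp [581.7  32.6 110.4] yaw 60.0 tilt [-0.0025 -0.0004] w 33.9 g 0.0 F [0.1 0.1 0.1]
 -> (0.5825, 0.0322, 0.11) [-0.9  0.1  0.4]
 -> (0.5825, 0.0322, 0.062) [-0.1  0.1 48. ]
[[249.36358064 162.78037798]
 [249.40488513 166.17112363]
 [249.35345971 174.3504369 ]
 [293.91025796 142.38071024]]
```

View pics/p3.png

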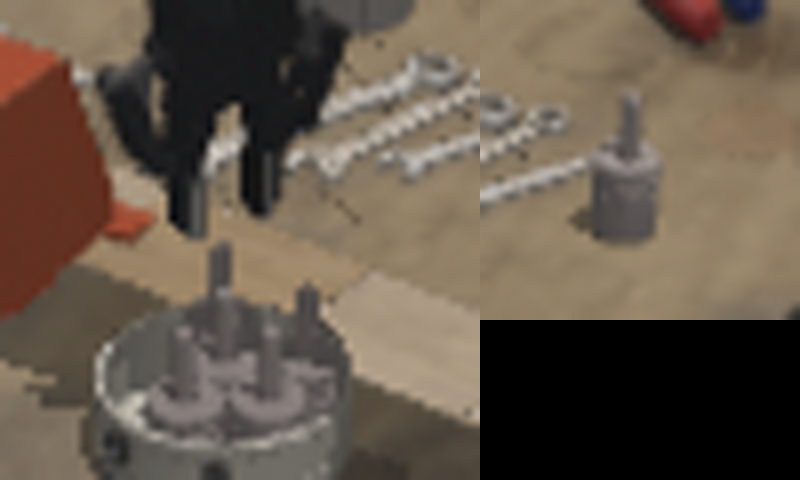

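The fingertips at (190,232) and (262,212) straddle the stray's stem tip at (220,245), so it sits well between them. Descending and gripping. The right piston's tip is at (630,95).

```bash
python3 -m crank '[{"x":0,"y":0,"z":16,"ax":0,"ay":0,"az":0},{"x":0,"y":0,"z":16,"ax":0,"ay":0,"az":0},{"x":0,"y":0,"z":16,"ax":0,"ay":0,"az":0},{"x":0,"y":0,"z":0,"ax":0,"ay":0,"az":0},{"x":0,"y":0,"z":0,"ax":0,"ay":0,"az":0}]' |grep force
python3 -m crank '[{"x":0,"y":0,"z":0,"ax":0,"ay":0,"az":0},{"x":0,"y":0,"z":0,"ax":0,"ay":0,"az":0},{"x":0,"y":0,"z":0,"ax":0,"ay":0,"az":0},{"x":0,"y":0,"z":0,"ax":0,"ay":0,"az":0},{"x":0,"y":0,"z":0,"ax":0,"ay":0,"az":0}]' 0 |grep force
python3 -c "
from h import *
go((.559,.025,.067))
import math
c=np.array([.5605,.067]);P=[(*(c+.042*np.array([math.cos(math.radians(a)),math.sin(math.radians(a))])),.067) for a in (303,294,285,276,268)]
go(*P)"
```

```text
wrist_force: [0.2, 0.0, -0.4]
grasp_force: 0.0
wrist_force: [-1.3, -0.9, 7.5]
grasp_force: 58.8
t 3.90 tcp [583.6  32.7  64.6] yaw 60.0 tilt [0.0022 0.0004] w 10.1 g 58.8 F [-1.3 -0.9  7.5]
 -> (0.559, 0.025, 0.067) [ 17.4 -18.9  -2.5]
t 3.90 tcp [583.6  32.7  64.6] yaw 60.0 tilt [0.0022 0.0004] w 10.1 g 58.8 F [-1.3 -0.9  7.5]
 -> (np.float64(0.5833748394706311), np.float64(0.03177583614629218), 0.067) [-0.3 -0.9 -2.4]
 -> (np.float64(0.5775829390091836), np.float64(0.028631090779010757), 0.067) [ 3.4 -5.6 -0. ]
 -> (np.float64(0.5713703998943058), np.float64(0.026431115295859127), 0.067) [ 4.3 -5.  -0. ]
 -> (np.float64(0.5648901954572414), np.float64(0.02523008039453252), 0.067) [ 5.  -4.3 -0. ]
 -> (np.float64(0.559034221138495), np.float64(0.025025585265197978), 0.067) [ 5.  -3.1 -0. ]
```

```bash
python3 -m crank '[{"x":0,"y":0,"z":-2,"ax":0,"ay":0,"az":0},{"x":0,"y":0,"z":-2,"ax":0,"ay":0,"az":0},{"x":0,"y":0,"z":-2,"ax":0,"ay":0,"az":0},{"x":0,"y":0,"z":0,"ax":0,"ay":0,"az":0}]' |grep -E "force|eef_pos"
python3 -m crank '[{"x":3.4,"y":-5.6,"z":0,"ax":0,"ay":0,"az":0},{"x":4.3,"y":-5,"z":0,"ax":0,"ay":0,"az":0},{"x":5,"y":-4.3,"z":0,"ax":0,"ay":0,"az":0},{"x":0,"y":0,"z":0,"ax":0,"ay":0,"az":0},{"x":0,"y":0,"z":0,"ax":0,"ay":0,"az":0}]' |grep -E "force|eef_pos"
python3 -c "
from h import *
go((.559,.025,.067))"
```

```text
eef_pos: [0.5826, 0.0327, 0.0696]
wrist_force: [0.0, -0.1, -1.7]
grasp_force: 58.4
eef_pos: [0.5634, 0.026, 0.0693]
wrist_force: [-0.3, 1.1, -2.7]
grasp_force: 58.5
t 4.65 tcp [563.4  26.   69.3] yaw 59.9 tilt [-0.0005  0.0001] w 10.3 g 58.5 F [-0.3  1.1 -2.7]
 -> (0.559, 0.025, 0.067) [ 3.4 -3.1  2.3]
```

```bash
python3 -m crank '[{"x":3.5,"y":-3,"z":0,"ax":0,"ay":0,"az":0},{"x":0,"y":0,"z":0,"ax":0,"ay":0,"az":0},{"x":0,"y":0,"z":0,"ax":0,"ay":0,"az":0}]' |grep -E "force|eef_pos"
python3 -m crank '[{"x":0,"y":0,"z":2,"ax":0,"ay":0,"az":0},{"x":0,"y":0,"z":2,"ax":0,"ay":0,"az":0},{"x":0,"y":0,"z":1,"ax":0,"ay":0,"az":0},{"x":0,"y":0,"z":0,"ax":0,"ay":0,"az":0},{"x":0,"y":0,"z":0,"ax":0,"ay":0,"az":0}]' |grep -E "force|eef_pos"
```

```text
eef_pos: [0.5596, 0.0252, 0.0694]
wrist_force: [-0.0, 0.5, -1.8]
grasp_force: 58.5
eef_pos: [0.5599, 0.0253, 0.0646]
wrist_force: [-1.7, 0.2, 5.7]
grasp_force: 59.3
```

```bash
python3 -m crank '[{"x":0,"y":0,"z":0,"ax":0,"ay":0,"az":0},{"x":0,"y":0,"z":0,"ax":0,"ay":0,"az":0},{"x":0,"y":0,"z":0,"ax":0,"ay":0,"az":0}]' 0.35 |grep -E "force|eef_pos|width"
python3 -m crank '[{"x":0,"y":0,"z":-10,"ax":0,"ay":0,"az":0},{"x":0,"y":0,"z":-20,"ax":0,"ay":0,"az":0},{"x":0,"y":0,"z":-30,"ax":0,"ay":0,"az":0},{"x":0,"y":0,"z":-30,"ax":0,"ay":0,"az":0},{"x":0,"y":0,"z":-10,"ax":0,"ay":0,"az":0}]' |grep -E "force|eef_pos|width"
python3 -c "
from h import *
T=lambda x,y,u,v:(u+(x+.5)/8-.5,v+(y+.5)/8-.5)
print(tri(T(132,76,349,180),T(150,96,275,130)))
go((.506,-.2615,.165))"
```

```text
eef_pos: [0.5597, 0.0253, 0.0642]
wrist_force: [-0.2, 0.2, 0.1]
width: 0.0302
grasp_force: 0.0
eef_pos: [0.5616, 0.0251, 0.169]
wrist_force: [0.5, 0.5, 0.4]
width: 0.0299
grasp_force: 0.0
(array([ 0.5071347 , -0.25836192,  0.09491039]), np.float64(0.0022114850920545433))
t 5.98 tcp [561.6  25.1 169. ] yaw 59.9 tilt [0.0056 0.0008] w 29.9 g 0.0 F [0.5 0.5 0.4]
 -> (0.506, -0.2615, 0.165) [ -95.4 -276.     3.5]
```

```bash
python3 -m crank '[{"x":-8,"y":-24,"z":0,"ax":0,"ay":0,"az":0},{"x":-11,"y":-32,"z":0,"ax":0,"ay":0,"az":0},{"x":-11,"y":-32,"z":0,"ax":0,"ay":0,"az":0},{"x":-11,"y":-32,"z":0,"ax":0,"ay":0,"az":0},{"x":-11,"y":-32,"z":0,"ax":0,"ay":0,"az":0}]' >/dev/null
python3 -m crank '[{"x":-11,"y":-32,"z":0,"ax":0,"ay":0,"az":0},{"x":-11,"y":-32,"z":0,"ax":0,"ay":0,"az":0},{"x":-11,"y":-32,"z":10,"ax":0,"ay":0,"az":0},{"x":-10,"y":-28,"z":20,"ax":0,"ay":0,"az":0},{"x":0,"y":0,"z":20,"ax":0,"ay":0,"az":0}]' >/dev/null
python3 -m crank '[{"x":0,"y":0,"z":0,"ax":0,"ay":0,"az":0},{"x":0,"y":0,"z":0,"ax":0,"ay":0,"az":0}]' >/dev/null
python3 -c "
from h import *
go((.5063,-.2605,.108),(.5063,-.2605,.058))
t=arm.camera('top')[:,:,::-1];s=arm.camera('side')[:,:,::-1]
r=lambda i,k:cv2.resize(i,None,fx=k,fy=k,interpolation=cv2.INTER_CUBIC)
cv2.imwrite('pics/p4.png',np.hstack([r(t[156:206,233:283],8),r(s[120:170,270:320],8)]))
print(proj('side',[arm.state()['eef_pos'],[.5063,-.2605,.09]]))"
```

```text
t 6.98 tcp [ 503.1 -260.5  113.9] yaw 59.9 tilt [-0.002   0.0014] w 29.9 g 0.0 F [ 0.6 -0.2  0.2]
 -> (0.5063, -0.2605, 0.108) [-2.8  1.6  5.9]
 -> (0.5063, -0.2605, 0.058) [-0.1 -0.  50. ]
[[294.51747963 137.64378524]
 [293.80947807 142.40956521]]
```

View pics/p4.png

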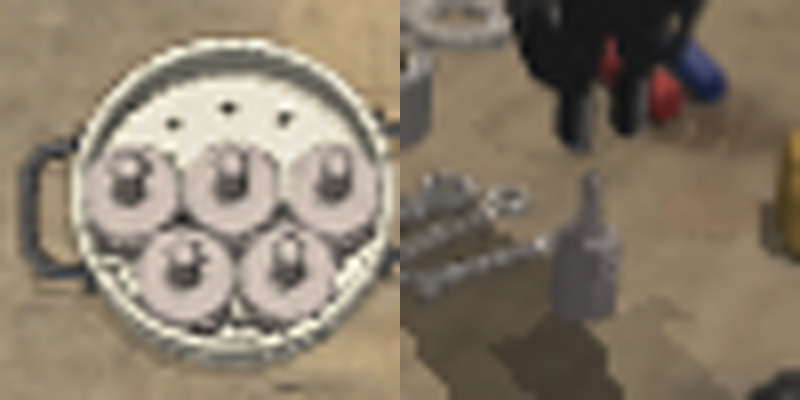

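The shifted piston is now at (334,190), in line with the middle one (232,188) and the left one (128,190), so the far side of the pot has room for two. The fingertips at (577,145) and (627,130) straddle the right stem at (592,178). Descending to grip.

```bash
python3 -m crank '[{"x":-2.8,"y":1.6,"z":6,"ax":0,"ay":0,"az":0},{"x":0,"y":0,"z":0,"ax":0,"ay":0,"az":0},{"x":0,"y":0,"z":16,"ax":0,"ay":0,"az":0},{"x":0,"y":0,"z":16,"ax":0,"ay":0,"az":0},{"x":0,"y":0,"z":16,"ax":0,"ay":0,"az":0}]' |grep -E "force|eef_pos"
python3 -m crank '[{"x":0,"y":0,"z":0,"ax":0,"ay":0,"az":0},{"x":0,"y":0,"z":0,"ax":0,"ay":0,"az":0}]' |grep -E "force|eef_pos"
python3 -m crank '[{"x":0,"y":0,"z":0,"ax":0,"ay":0,"az":0},{"x":0,"y":0,"z":0,"ax":0,"ay":0,"az":0},{"x":0,"y":0,"z":0,"ax":0,"ay":0,"az":0},{"x":0,"y":0,"z":0,"ax":0,"ay":0,"az":0},{"x":0,"y":0,"z":0,"ax":0,"ay":0,"az":0}]' 0 |grep -E "force|eef_pos|width"
python3 -m crank '[{"x":0,"y":0,"z":-5,"ax":0,"ay":0,"az":0},{"x":0,"y":0,"z":-15,"ax":0,"ay":0,"az":0},{"x":0,"y":0,"z":-25,"ax":0,"ay":0,"az":0},{"x":0,"y":0,"z":-25,"ax":0,"ay":0,"az":0},{"x":0,"y":0,"z":-15,"ax":0,"ay":0,"az":0}]' |grep -E "force|eef_pos"
python3 -m crank '[{"x":0,"y":0,"z":0,"ax":0,"ay":0,"az":0},{"x":0,"y":0,"z":0,"ax":0,"ay":0,"az":0}]' |grep -E "force|eef_pos|width"
python3 - <<'E'
from h import *
np.set_printoptions(precision=4,suppress=True)
T=lambda x,y,u=233,v=156:(u+(x+.5)/8-.5,v+(y+.5)/8-.5)
print('S moved',plane('top',*T(334,160),.095),plane('top',*T(334,190),.055))
go((.598,.044,.15))
E
```

```text
eef_pos: [0.5079, -0.2606, 0.0604]
wrist_force: [-0.1, 0.0, -0.1]
grasp_force: 0.0
eef_pos: [0.5068, -0.2606, 0.0602]
wrist_force: [-0.7, -0.4, 0.2]
grasp_force: 0.0
eef_pos: [0.5076, -0.2614, 0.0612]
wrist_force: [-0.1, 0.2, 6.1]
width: 0.0097
grasp_force: 59.1
eef_pos: [0.5071, -0.2616, 0.1476]
wrist_force: [0.6, -0.7, -2.2]
grasp_force: 58.7
eef_pos: [0.5071, -0.2612, 0.1457]
wrist_force: [-0.3, -0.2, -3.8]
width: 0.0102
grasp_force: 58.7
S moved [0.5603 0.0264 0.095 ] [0.5581 0.0255 0.055 ]
t 8.67 tcp [ 507.1 -261.2  145.7] yaw 60.0 tilt [ 0.0012 -0.0002] w 10.2 g 58.7 F [-0.3 -0.2 -3.8]
 -> (0.598, 0.044, 0.15) [ 74.  309.7  -4.2]
```

```bash
python3 -m crank '[{"x":5,"y":20,"z":-6,"ax":0,"ay":0,"az":0},{"x":7.5,"y":32,"z":-8,"ax":0,"ay":0,"az":0},{"x":7.5,"y":32,"z":-6,"ax":0,"ay":0,"az":0},{"x":7.5,"y":32,"z":0,"ax":0,"ay":0,"az":0},{"x":7.5,"y":32,"z":0,"ax":0,"ay":0,"az":0}]' >/dev/null
python3 -m crank '[{"x":7.5,"y":32,"z":0,"ax":0,"ay":0,"az":0},{"x":7.5,"y":32,"z":0,"ax":0,"ay":0,"az":0},{"x":7.5,"y":32,"z":0,"ax":0,"ay":0,"az":0},{"x":7.5,"y":32,"z":0,"ax":0,"ay":0,"az":0},{"x":7.5,"y":26,"z":0,"ax":0,"ay":0,"az":0}]' >/dev/null
python3 -m crank '[{"x":0,"y":5,"z":0,"ax":0,"ay":0,"az":0},{"x":0,"y":0,"z":0,"ax":0,"ay":0,"az":0},{"x":0,"y":0,"z":0,"ax":0,"ay":0,"az":0},{"x":0,"y":0,"z":0,"ax":0,"ay":0,"az":0},{"x":0,"y":0,"z":0,"ax":0,"ay":0,"az":0}]' >/dev/null
python3 -c "
from h import *
go((.5965,.0450,.165))
s=arm.camera('side')[:,:,::-1]
r=lambda i,k:cv2.resize(i,None,fx=k,fy=k,interpolation=cv2.INTER_CUBIC)
cv2.imwrite('pics/p5.png',r(s[125:195,215:285],8))
p=np.array(arm.state()['eef_pos']);b=p-[0,0,.0612]
for n,q in (('bottom c',b),('bodytop c',b+[0,0,.05])): print(n,(proj('side',[q])[0]-[215,125]+.5)*8)"
```

```text
t 9.92 tcp [597.3  38.9 164.9] yaw 59.8 tilt [-0.0008 -0.0008] w 10.1 g 58.8 F [ 0.5 -0.5 -2. ]
 -> (0.5965, 0.045, 0.165) [ 3.8  4.9 -0.1]
bottom c [247.32922632 317.26358066]
bodytop c [247.25596401 232.03667528]
```

View pics/p5.png

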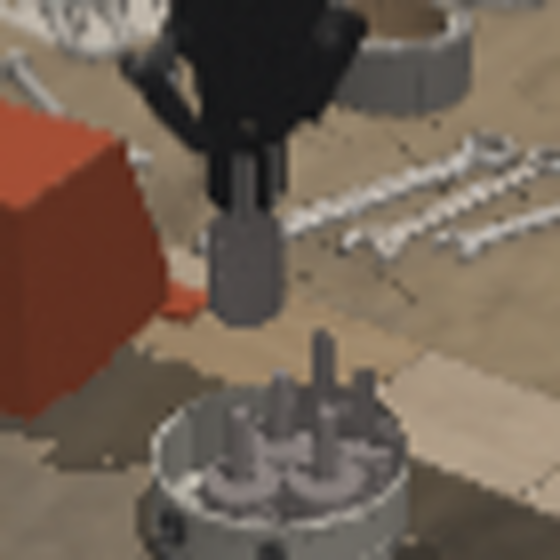

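The held piston is upright, spanning 208–285 (centre 246, predicted 247), so its grip offset is negligible. Correcting, then lowering to just above the body tops.

```bash
python3 -m crank '[{"x":3.8,"y":4.9,"z":0,"ax":0,"ay":0,"az":0},{"x":0,"y":0,"z":0,"ax":0,"ay":0,"az":0},{"x":0,"y":0,"z":15,"ax":0,"ay":0,"az":0},{"x":0,"y":0,"z":15,"ax":0,"ay":0,"az":0},{"x":0,"y":0,"z":8,"ax":0,"ay":0,"az":0}]' >/dev/null
python3 -m crank '[{"x":0,"y":0,"z":0,"ax":0,"ay":0,"az":0},{"x":0,"y":0,"z":0,"ax":0,"ay":0,"az":0},{"x":0,"y":0,"z":0,"ax":0,"ay":0,"az":0}]' >/dev/null
python3 -c "
from h import *
go((.5965,.0450,.125))"
```

```text
t 10.63 tcp [597.5  47.  128. ] yaw 60.0 tilt [0.001  0.0002] w 9.7 g 58.8 F [-0.3  0.2 -1.9]
 -> (0.5965, 0.045, 0.125) [-0.2 -2.2  3. ]
```

```bash
python3 -m crank '[{"x":0,"y":-1.8,"z":3,"ax":0,"ay":0,"az":0},{"x":0,"y":0,"z":4,"ax":0,"ay":0,"az":0},{"x":0,"y":0,"z":4,"ax":0,"ay":0,"az":0},{"x":0,"y":0,"z":4,"ax":0,"ay":0,"az":0},{"x":0,"y":0,"z":0,"ax":0,"ay":0,"az":0}]' |grep -E "force|eef_pos"
python3 -m crank '[{"x":0,"y":0,"z":3,"ax":0,"ay":0,"az":0},{"x":0,"y":0,"z":3,"ax":0,"ay":0,"az":0},{"x":0,"y":0,"z":0,"ax":0,"ay":0,"az":0}]' |grep -E "force|eef_pos"
python3 -c "
from h import *
go((.5965,.0450,.0662))"
```

```text
eef_pos: [0.5955, 0.0455, 0.1113]
wrist_force: [-0.4, 0.2, -3.4]
grasp_force: 58.8
eef_pos: [0.5957, 0.0454, 0.1056]
wrist_force: [-0.1, -0.9, -3.0]
grasp_force: 58.8
t 11.30 tcp [595.7  45.4 105.6] yaw 60.0 tilt [-0.0009 -0.0001] w 10.1 g 58.8 F [-0.1 -0.9 -3. ]
 -> (0.5965, 0.045, 0.0662) [-0.9  0.  39.4]
```

```bash
python3 -m crank '[{"x":0,"y":0,"z":4,"ax":0,"ay":0,"az":0},{"x":0,"y":0,"z":4,"ax":0,"ay":0,"az":0},{"x":0,"y":0,"z":4,"ax":0,"ay":0,"az":0},{"x":0,"y":0,"z":4,"ax":0,"ay":0,"az":0},{"x":0,"y":0,"z":0,"ax":0,"ay":0,"az":0}]' |grep -E "force|eef_pos"
python3 -m crank '[{"x":0,"y":0,"z":4,"ax":0,"ay":0,"az":0},{"x":0,"y":0,"z":4,"ax":0,"ay":0,"az":0},{"x":0,"y":0,"z":4,"ax":0,"ay":0,"az":0},{"x":0,"y":0,"z":4,"ax":0,"ay":0,"az":0},{"x":0,"y":0,"z":0,"ax":0,"ay":0,"az":0}]' |grep -E "force|eef_pos"
python3 -c "
from h import *
go((.5965,.0450,.0662))"
```

```text
eef_pos: [0.5955, 0.0454, 0.0893]
wrist_force: [0.0, -0.1, -2.6]
grasp_force: 58.8
eef_pos: [0.5955, 0.0454, 0.0733]
wrist_force: [-0.2, 0.4, -3.1]
grasp_force: 58.8
t 12.13 tcp [595.5  45.4  73.3] yaw 60.0 tilt [-0.0013 -0.0002] w 10.1 g 58.8 F [-0.2  0.4 -3.1]
 -> (0.5965, 0.045, 0.0662) [-1.1  0.2  7.1]
```

```bash
python3 -m crank '[{"x":-0.5,"y":-0.7,"z":3,"ax":0,"ay":0,"az":0},{"x":0,"y":0,"z":2,"ax":0,"ay":0,"az":0},{"x":0,"y":0,"z":2,"ax":0,"ay":0,"az":0},{"x":0,"y":0,"z":0.6,"ax":0,"ay":0,"az":0},{"x":0,"y":0,"z":0,"ax":0,"ay":0,"az":0}]' |grep -E "force|eef_pos"
```

```text
eef_pos: [0.5961, 0.0446, 0.0666]
wrist_force: [-0.1, 0.0, -2.2]
grasp_force: 58.8
```

```bash
python3 -m crank '[{"x":0,"y":0,"z":1,"ax":0,"ay":0,"az":0},{"x":0,"y":0,"z":0,"ax":0,"ay":0,"az":0},{"x":0,"y":0,"z":0,"ax":0,"ay":0,"az":0}]' |grep -E "force|eef_pos"
python3 -m crank '[{"x":0,"y":0,"z":0.6,"ax":0,"ay":0,"az":0},{"x":0,"y":0,"z":0,"ax":0,"ay":0,"az":0},{"x":0,"y":0,"z":0,"ax":0,"ay":0,"az":0}]' |grep -E "force|eef_pos"
```

```text
eef_pos: [0.5965, 0.0445, 0.0663]
wrist_force: [-0.7, -0.7, 4.5]
grasp_force: 59.7
eef_pos: [0.5966, 0.0445, 0.0662]
wrist_force: [-5.0, -1.4, 10.2]
grasp_force: 60.4
```

```bash
python3 -m crank '[{"x":0,"y":0,"z":0,"ax":0,"ay":0,"az":0},{"x":0,"y":0,"z":0,"ax":0,"ay":0,"az":0},{"x":0,"y":0,"z":0,"ax":0,"ay":0,"az":0}]' 0.35 |grep -E "force|eef_pos|width"
python3 -m crank '[{"x":0,"y":0,"z":-10,"ax":0,"ay":0,"az":0},{"x":0,"y":0,"z":-20,"ax":0,"ay":0,"az":0},{"x":0,"y":0,"z":-30,"ax":0,"ay":0,"az":0},{"x":0,"y":0,"z":-30,"ax":0,"ay":0,"az":0},{"x":0,"y":0,"z":0,"ax":0,"ay":0,"az":0}]' |grep -E "force|eef_pos|width"
python3 -c "
from h import *
go((.479,.297,.155))"
```

```text
eef_pos: [0.5963, 0.0447, 0.0651]
wrist_force: [0.2, -0.4, 0.7]
width: 0.0302
grasp_force: 0.0
eef_pos: [0.5995, 0.0445, 0.1614]
wrist_force: [1.0, -0.2, -0.2]
width: 0.0297
grasp_force: 0.0
t 13.72 tcp [599.5  44.5 161.4] yaw 59.9 tilt [0.0088 0.0014] w 29.7 g 0.0 F [ 1.  -0.2 -0.2]
 -> (0.479, 0.297, 0.155) [230.9 158.1   5.7]
```

```bash
python3 -m crank '[{"x":20,"y":14,"z":0,"ax":0,"ay":0,"az":0},{"x":29,"y":20.4,"z":0,"ax":0,"ay":0,"az":0},{"x":29,"y":20.4,"z":0,"ax":0,"ay":0,"az":0},{"x":29,"y":20.4,"z":0,"ax":0,"ay":0,"az":0},{"x":29,"y":20.4,"z":0,"ax":0,"ay":0,"az":0}]' >/dev/null
python3 -m crank '[{"x":29,"y":20.4,"z":0,"ax":0,"ay":0,"az":0},{"x":29,"y":20.4,"z":0,"ax":0,"ay":0,"az":0},{"x":20,"y":14,"z":10,"ax":0,"ay":0,"az":0},{"x":14,"y":9.6,"z":20,"ax":0,"ay":0,"az":0},{"x":0,"y":0,"z":20,"ax":0,"ay":0,"az":0}]' >/dev/null
python3 -m crank '[{"x":0,"y":0,"z":0,"ax":0,"ay":0,"az":0},{"x":0,"y":0,"z":0,"ax":0,"ay":0,"az":0},{"x":0,"y":0,"z":0,"ax":0,"ay":0,"az":0},{"x":0,"y":0,"z":0,"ax":0,"ay":0,"az":0}]' >/dev/null
python3 -c "
from h import *
go((.479,.297,.108),(.479,.297,.060))
t=arm.camera('top')[:,:,::-1];s=arm.camera('side')[:,:,::-1]
r=lambda i,k:cv2.resize(i,None,fx=k,fy=k,interpolation=cv2.INTER_CUBIC)
cv2.imwrite('pics/p6.png',np.hstack([r(t[156:206,233:283],8),r(s[185:235,215:265],8)]))
print((proj('side',[arm.state()['eef_pos'],[.479,.297,.09]])-[215,185]+.5)*8+[400,0])"
```

```text
t 14.88 tcp [480.2 296.7 106.5] yaw 59.9 tilt [0.0018 0.001 ] w 29.8 g 0.0 F [ 0.2 -0.1  0.2]
 -> (0.479, 0.297, 0.108) [ 1.1 -0.3 -1.5]
 -> (0.479, 0.297, 0.06) [ 0.1 -0.1 48. ]
[[596.42599381 174.35699224]
 [598.61795474 204.74131977]]
```

View pics/p6.png

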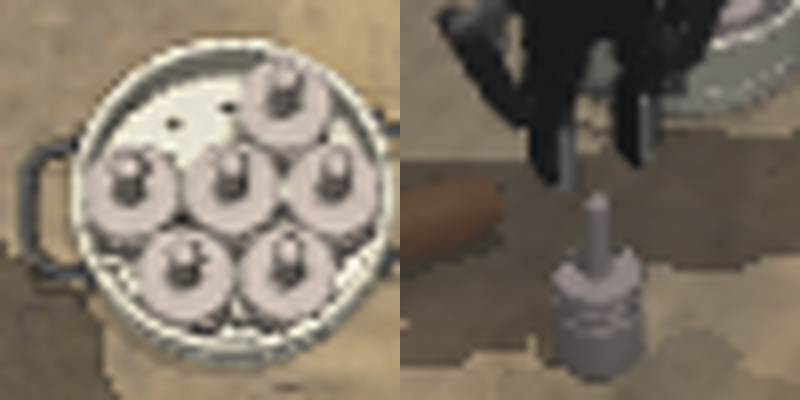

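The sixth piston stands at (286,103) and the last place is open near (182,105). The fingers at (560,185) and (640,160) straddle the left stem at (597,200). Gripping.

```bash
python3 -m crank '[{"x":0.8,"y":0,"z":15,"ax":0,"ay":0,"az":0},{"x":0,"y":0,"z":16,"ax":0,"ay":0,"az":0},{"x":0,"y":0,"z":15.5,"ax":0,"ay":0,"az":0},{"x":0,"y":0,"z":0,"ax":0,"ay":0,"az":0},{"x":0,"y":0,"z":0,"ax":0,"ay":0,"az":0}]' |grep -E "force|eef_pos"
python3 -m crank '[{"x":0,"y":0,"z":0,"ax":0,"ay":0,"az":0},{"x":0,"y":0,"z":0,"ax":0,"ay":0,"az":0},{"x":0,"y":0,"z":0,"ax":0,"ay":0,"az":0},{"x":0,"y":0,"z":0,"ax":0,"ay":0,"az":0},{"x":0,"y":0,"z":0,"ax":0,"ay":0,"az":0}]' 0 |grep -E "force|eef_pos|width"
python3 -m crank '[{"x":0,"y":0,"z":-5,"ax":0,"ay":0,"az":0},{"x":0,"y":0,"z":-15,"ax":0,"ay":0,"az":0},{"x":0,"y":0,"z":-30,"ax":0,"ay":0,"az":0},{"x":0,"y":0,"z":-30,"ax":0,"ay":0,"az":0},{"x":0,"y":0,"z":-26,"ax":0,"ay":0,"az":0}]' |grep -E "force|eef_pos"
python3 -m crank '[{"x":0,"y":0,"z":0,"ax":0,"ay":0,"az":0},{"x":0,"y":0,"z":0,"ax":0,"ay":0,"az":0}]' |grep -E "force|eef_pos|width"
python3 -c "
from h import *
go((.598,.0858,.165))"
```

```text
eef_pos: [0.4782, 0.2972, 0.0588]
wrist_force: [-0.0, 0.7, 0.0]
grasp_force: 0.0
eef_pos: [0.4789, 0.2979, 0.0598]
wrist_force: [0.9, -1.4, 6.5]
width: 0.0102
grasp_force: 58.6
eef_pos: [0.478, 0.2975, 0.1665]
wrist_force: [1.0, 0.3, -2.3]
grasp_force: 58.5
eef_pos: [0.4788, 0.2982, 0.1663]
wrist_force: [-0.1, 0.1, -3.7]
width: 0.0101
grasp_force: 58.9
t 16.40 tcp [478.8 298.2 166.3] yaw 60.0 tilt [0.0024 0.0023] w 10.1 g 58.9 F [-0.1  0.1 -3.7]
 -> (0.598, 0.0858, 0.165) [-209.5 -124.3    1.1]
```

```bash
python3 -m crank '[{"x":-18,"y":-10.7,"z":0,"ax":0,"ay":0,"az":0},{"x":-29,"y":-17.2,"z":0,"ax":0,"ay":0,"az":0},{"x":-29,"y":-17.2,"z":0,"ax":0,"ay":0,"az":0},{"x":-29,"y":-17.2,"z":0,"ax":0,"ay":0,"az":0},{"x":-29,"y":-17.2,"z":0,"ax":0,"ay":0,"az":0}]' >/dev/null
python3 -m crank '[{"x":-29,"y":-17.2,"z":0,"ax":0,"ay":0,"az":0},{"x":-29,"y":-17.2,"z":0,"ax":0,"ay":0,"az":0},{"x":-17.5,"y":-10.4,"z":0,"ax":0,"ay":0,"az":0},{"x":0,"y":0,"z":0,"ax":0,"ay":0,"az":0},{"x":0,"y":0,"z":0,"ax":0,"ay":0,"az":0}]' >/dev/null
python3 -m crank '[{"x":0,"y":0,"z":0,"ax":0,"ay":0,"az":0},{"x":0,"y":0,"z":0,"ax":0,"ay":0,"az":0},{"x":0,"y":0,"z":0,"ax":0,"ay":0,"az":0}]' >/dev/null
python3 -c "
from h import *
go((.598,.0858,.125))
s=arm.camera('side')[:,:,::-1]
r=lambda i,k:cv2.resize(i,None,fx=k,fy=k,interpolation=cv2.INTER_CUBIC)
cv2.imwrite('pics/p7.png',r(s[125:195,215:285],8))
p=np.array(arm.state()['eef_pos']);b=p-[0,0,.0598]
for n,q in (('bottom c',b),('bodytop c',b+[0,0,.05])): print(n,(proj('side',[q])[0]-[215,125]+.5)*8)"
```

```text
t 17.48 tcp [596.6  86.7 164.2] yaw 60.1 tilt [-0.001   0.0005] w 10.0 g 58.7 F [ 0.6 -0.3 -2.4]
 -> (0.598, 0.0858, 0.125) [-1.7 -0.1 39.2]
bottom c [202.41696356 359.7376299 ]
bodytop c [201.4287817  273.17852558]
```

View pics/p7.png

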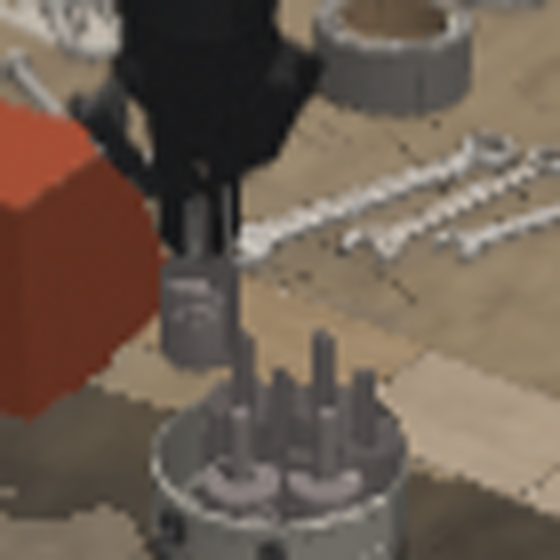

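The held piston is upright, spanning 160–238 (centre 199, predicted 202), so it sits about 1 mm off toward the camera's left. I'll make a small correction and lower it.

```bash
python3 -m crank '[{"x":-1.2,"y":-0.8,"z":10,"ax":0,"ay":0,"az":0},{"x":0,"y":0,"z":15,"ax":0,"ay":0,"az":0},{"x":0,"y":0,"z":12,"ax":0,"ay":0,"az":0},{"x":0,"y":0,"z":0,"ax":0,"ay":0,"az":0},{"x":0,"y":0,"z":0,"ax":0,"ay":0,"az":0}]' |grep -E "force|eef_pos"
python3 -m crank '[{"x":0,"y":0,"z":4,"ax":0,"ay":0,"az":0},{"x":0,"y":0,"z":4,"ax":0,"ay":0,"az":0},{"x":0,"y":0,"z":4,"ax":0,"ay":0,"az":0},{"x":0,"y":0,"z":0,"ax":0,"ay":0,"az":0},{"x":0,"y":0,"z":0,"ax":0,"ay":0,"az":0}]' |grep -E "force|eef_pos"
python3 -c "
from h import *
go((.5972,.0854,.0648))"
```

```text
eef_pos: [0.5972, 0.0839, 0.1266]
wrist_force: [0.3, -0.3, -1.9]
grasp_force: 58.7
eef_pos: [0.5979, 0.0838, 0.1155]
wrist_force: [-0.7, -0.2, -3.2]
grasp_force: 58.7
t 18.37 tcp [597.9  83.8 115.5] yaw 60.0 tilt [-0.0003 -0.    ] w 10.1 g 58.7 F [-0.7 -0.2 -3.2]
 -> (0.5972, 0.0854, 0.0648) [ 1.3  1.  50.7]
```

```bash
python3 -m crank '[{"x":1.2,"y":1,"z":0,"ax":0,"ay":0,"az":0},{"x":0,"y":0,"z":2,"ax":0,"ay":0,"az":0},{"x":0,"y":0,"z":2,"ax":0,"ay":0,"az":0},{"x":0,"y":0,"z":2,"ax":0,"ay":0,"az":0},{"x":0,"y":0,"z":0,"ax":0,"ay":0,"az":0}]' |grep -E "force|eef_pos"
python3 -m crank '[{"x":0,"y":0,"z":2,"ax":0,"ay":0,"az":0},{"x":0,"y":0,"z":2,"ax":0,"ay":0,"az":0},{"x":0,"y":0,"z":0,"ax":0,"ay":0,"az":0}]' |grep -E "force|eef_pos"
```

```text
eef_pos: [0.5971, 0.0853, 0.1091]
wrist_force: [0.1, -0.5, -2.8]
grasp_force: 58.7
eef_pos: [0.5972, 0.0853, 0.1052]
wrist_force: [-1.1, 0.3, -3.0]
grasp_force: 58.7
```

```bash
python3 -m crank '[{"x":0,"y":0,"z":2,"ax":0,"ay":0,"az":0},{"x":0,"y":0,"z":2,"ax":0,"ay":0,"az":0},{"x":0,"y":0,"z":3,"ax":0,"ay":0,"az":0},{"x":0,"y":0,"z":3,"ax":0,"ay":0,"az":0},{"x":0,"y":0,"z":0,"ax":0,"ay":0,"az":0}]' |grep -E "force|eef_pos"
python3 -m crank '[{"x":0,"y":0,"z":3,"ax":0,"ay":0,"az":0},{"x":0,"y":0,"z":4,"ax":0,"ay":0,"az":0},{"x":0,"y":0,"z":4,"ax":0,"ay":0,"az":0},{"x":0,"y":0,"z":0,"ax":0,"ay":0,"az":0}]' |grep -E "force|eef_pos"
```

```text
eef_pos: [0.5969, 0.0853, 0.0948]
wrist_force: [0.5, 0.2, -1.9]
grasp_force: 58.7
eef_pos: [0.5969, 0.0853, 0.0836]
wrist_force: [-0.3, 0.4, -3.5]
grasp_force: 58.7
```

```bash
python3 -m crank '[{"x":0,"y":0,"z":4,"ax":0,"ay":0,"az":0},{"x":0,"y":0,"z":4,"ax":0,"ay":0,"az":0},{"x":0,"y":0,"z":4,"ax":0,"ay":0,"az":0},{"x":0,"y":0,"z":3,"ax":0,"ay":0,"az":0},{"x":0,"y":0,"z":0,"ax":0,"ay":0,"az":0}]' |grep -E "force|eef_pos"
python3 -m crank '[{"x":0,"y":0,"z":2,"ax":0,"ay":0,"az":0},{"x":0,"y":0,"z":2,"ax":0,"ay":0,"az":0},{"x":0,"y":0,"z":1,"ax":0,"ay":0,"az":0},{"x":0,"y":0,"z":0,"ax":0,"ay":0,"az":0},{"x":0,"y":0,"z":0,"ax":0,"ay":0,"az":0}]' |grep -E "force|eef_pos"
```

```text
eef_pos: [0.597, 0.0853, 0.0688]
wrist_force: [-0.5, 0.6, -3.6]
grasp_force: 58.7
eef_pos: [0.5975, 0.0853, 0.0649]
wrist_force: [-1.8, -0.6, 1.5]
grasp_force: 59.4
```

Floor contact came at 0.0649, where I expected it (0.0648). Releasing, rising, and moving clear to look.

```bash
python3 -m crank '[{"x":0,"y":0,"z":0,"ax":0,"ay":0,"az":0},{"x":0,"y":0,"z":0,"ax":0,"ay":0,"az":0},{"x":0,"y":0,"z":0,"ax":0,"ay":0,"az":0}]' 0.35 |grep -E "force|eef_pos|width"
python3 -m crank '[{"x":0,"y":0,"z":-10,"ax":0,"ay":0,"az":0},{"x":0,"y":0,"z":-20,"ax":0,"ay":0,"az":0},{"x":0,"y":0,"z":-30,"ax":0,"ay":0,"az":0},{"x":0,"y":0,"z":-35,"ax":0,"ay":0,"az":0},{"x":0,"y":0,"z":-20,"ax":0,"ay":0,"az":0}]' |grep -E "force|eef_pos"
python3 -m crank '[{"x":25,"y":20,"z":0,"ax":0,"ay":0,"az":0},{"x":29,"y":20,"z":0,"ax":0,"ay":0,"az":0},{"x":29,"y":20,"z":0,"ax":0,"ay":0,"az":0},{"x":29,"y":20,"z":0,"ax":0,"ay":0,"az":0},{"x":29,"y":20,"z":0,"ax":0,"ay":0,"az":0}]' >/dev/null
python3 -m crank '[{"x":25,"y":20,"z":0,"ax":0,"ay":0,"az":0},{"x":20,"y":15,"z":0,"ax":0,"ay":0,"az":0},{"x":0,"y":0,"z":0,"ax":0,"ay":0,"az":0},{"x":0,"y":0,"z":0,"ax":0,"ay":0,"az":0},{"x":0,"y":0,"z":0,"ax":0,"ay":0,"az":0}]' |grep eef_pos
python3 -c "
from h import *
t=arm.camera('top')[:,:,::-1];s=arm.camera('side')[:,:,::-1]
r=lambda i,k:cv2.resize(i,None,fx=k,fy=k,interpolation=cv2.INTER_CUBIC)
cv2.imwrite('pics/p8.png',np.hstack([r(t[156:206,233:283],8),r(s[160:210,225:275],8)]))"
```

```text
eef_pos: [0.5976, 0.0854, 0.0647]
wrist_force: [0.4, 0.1, -0.4]
width: 0.0297
grasp_force: 0.0
eef_pos: [0.5987, 0.0852, 0.1838]
wrist_force: [1.1, 0.8, 0.4]
grasp_force: 0.0
eef_pos: [0.5044, 0.2946, 0.1802]
```

View pics/p8.png

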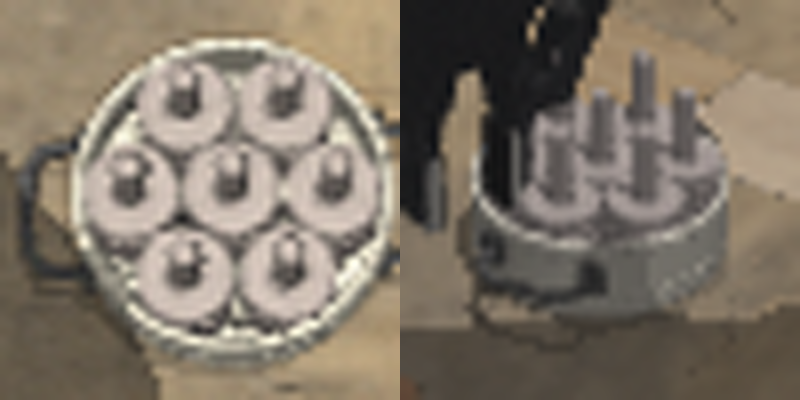

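All seven stand in the pot: middle (232,188), ring at (183,103), (286,103), (334,190), (289,270), (186,272) and (128,190). They are upright, and the gripper is clear.

```bash
python3 -c "
from rig import arm
print(arm.sign_off())"
```

```text
the job is handed in; nothing more can be done
None
```

All seven pistons stand upright on the bottom of the pot, one in the middle and six around it, as seen in the last pictures; I handed the job in after about 20 s of robot time, and the hand-in returned no verdict.

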